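# Unclamp the print jig, index it three clicks and hold

## Task

The rotary print jig on the bench is clamped: back its clamp handwheel off by one full turn anticlockwise (by its crank handle) so that the strap frees the round index plate. Then grip the plate's bar knob and turn it clockwise, counting the clicks, to the third stop from where it stands, without running past it, and finish with the gripper still closed on the knob, holding the plate at that third stop. Leave everything else on the bench as it lies.

Things in the scene. Friction and masses are not known exactly. Their poses are not given: they have to be found in the camera images.
- jig_base: the fixed jig: white frame 240 x 370 mm on rubber feet with a steel deck (40 mm above the bench), star knobs on its short ends. Origin under its centre on the bench; y along the 370 mm side, z up. The index plate's axis is at x 0, y +70 mm, the clamp stud's at x 0, y -95 mm; a steel strap 26 mm wide, 12 mm thick joins them. A spring plunger block stands at the plate's -x rim, its top 62 mm high
- index_plate: aluminium index disc, 170 mm diameter, 12 mm thick, with 16 nests holding metal tags and 16 rim notches, and in one piece with it, on its centre, a black bar knob. Origin on the axis at the disc's underside, 44 mm above the bench, z up; at joint index_angle 0 its axes lie along jig_base's
- knob_grip (a point): gripping point of the bar knob, on the plate's axis 94 mm above the bench, 12 mm below the bar's top. The bar is upright, 46 mm long (along the plate's x axis), 14 mm thick (along y, the way to grip it) and free for 34 mm down from its top, on a round foot 48 mm wide and 16 mm tall. The point's axes are the plate's
- index_angle (a joint): angle of the index plate, rad; grows clockwise seen from above, no end limits. A spring ball gives 16 equal stops a turn, 22.5 degrees (0.393 rad) apart, at 0, 0.393, 0.785, 1.178 ...; it starts at 0 within 0.03. A click takes about 0.12 N m to pass, then the plate snaps on to the next stop. Clamped, the strap holds it against about 0.6 N m
- clamp_wheel (a joint): angle of the clamp handwheel, rad; grows as it turns anticlockwise from above (loosening). Starts clamped at 0 to 0.25; free range -0.15 to 9. It turns with 0.06 N m of friction and rises 2 mm a turn; the strap leaves the plate after about half a turn
- wheel_hub (a point): top of the handwheel's hub on its axis, about 90 mm above the bench. The wheel is black, 98 mm over its rim, its axis vertical, 165 mm from the plate's axis
- handle_grip (a point): point on the axis of the wheel's upright crank handle, 20 mm below its top, about 120 mm above the bench: the TCP point for pinching it. The handle is black, round, 15 to 18 mm thick, 50 mm tall, revolves freely on its pin and stands on the rim 42 mm from the wheel's axis. At joint clamp_wheel 0 it lies on jig_base's -y side of the wheel's axis
- setting_plug: bystander: stepped brass plug, 22 mm diameter, 26 mm tall, standing on the jig's deck in the corner beside the wheel; origin under its centre
- screwdriver: bystander: short screwdriver 120 mm long, handle 22 mm thick, lying on the jig's deck between the wheel and the deck's -x edge; origin under its middle, x along it
- tape_roll: bystander: paper tape roll lying flat, 90 mm outside, 20 mm tall; origin under its centre
- squeegee: bystander: aluminium squeegee 140 x 40 x 18 mm lying beyond the jig; origin under its centre
- test_block: bystander: black C-shaped block 55 x 45 x 66 mm standing beyond the jig; origin under its centre
- brush: bystander: brush 150 mm long lying to the right of the jig; origin under its middle, x along it
- cleaner: bystander: white bottle 60 mm diameter, 150 mm tall standing beyond the jig on its left; origin under its centre

How it is judged:
On the way, in this order (a step that is already met when the one before it is completed fails the run):
1. the clamp wheel is backed off a full turn while the plate still stands at its starting stop (value of joint clamp_wheel between 5.95 and 7.6 rad and value of joint index_angle between -0.2 and 0.2 rad), for 0.2 s.
2. the plate stands at the third stop with the gripper holding its knob (value of joint index_angle between 1.078 and 1.278 rad and velocity of joint index_angle between -0.15 and 0.15 rad/s and contact force between the fingers and index_plate above 2 N and distance between the grasp point and knob_grip below 0.03 m), for 0.3 s.
At the end, for the whole second after the job is handed in: The plate rests within 0.1 rad (6 degrees) of its third stop clockwise (1.178 rad), the gripper holds its knob with more than 2 N (TCP within 30 mm of the grip point), and the clamp wheel stands backed off by a full turn (joint 5.95 to 7.6 rad) (all of step 2 and value of joint clamp_wheel between 5.95 and 7.6 rad); the arm keeps its last pose, push and grip.
It fails at once if the plate is run past the third stop to the fourth (value of joint index_angle above 1.4 rad).
It fails at once if the plate is turned a click the wrong way (value of joint index_angle below -0.25 rad).
It fails at once if a bystander is moved more than 30 mm (distance of any of setting_plug, screwdriver, tape_roll, squeegee, test_block, brush, cleaner from where it was at the start of the episode above 0.03 m).
It also fails if it takes over 62 s, if anything falls off the work surface, if the arm or the gripper's body presses on something with over 40 N, if the wrist force passes 120 N, or if a joint passes its speed limit or range.

## Robot

A 7-joint arm with a two-finger parallel gripper is mounted at the origin on the work surface. World frame = base frame: x ahead of the robot, y to its left, z up, the work surface at z = 0. Lengths are in m, angles in rad, forces in N, time in s.
With the tool pointing down it reaches from about 0.4 to 0.875 m from the base axis. Payload 19.3 kg.
Tool frame: the origin (TCP) lies between the finger pads, 19 mm behind the fingertips; this is the grasp point; z points along the fingers, y is the line along which they close (so a half turn about z gives the same grasp; the last joint's range is limited). The gripper opens to 85 mm and grips with 20 to 120 N. Pads are 22 mm wide; open, the fingers measure 114 mm over their backs; the gripper's body (76 mm by 85 mm) begins 54 mm behind the grasp point. The pads swing forward as they close: fully open they stand 13 mm farther back than shut.
Start: joints at [1.22, 0.521, -0.036, 1.599, 0.021, 1.021, -0.113], TCP at [0.173, -0.601, 0.25] pointing down, gripper open.
Joint ranges: [-2.91, 2.91], [-0.3, 2.13], [-1.5, 1.42], [0.17, 2.43], [-1.26, 4.41], [0.16, 1.93], [-2.52, 2.52]. Speed limits (rad/s): [1.89, 1.89, 2.39, 2.39, 3.01, 3.01, 3.01].

## Interface

Orientations are given as [roll, pitch, yaw] about the fixed x, y, z axes, in that order (R = Rz(yaw) Ry(pitch) Rx(roll)).
In Python, from workcell import * gives the robot as it stands. The module is installed in compiled form; this text tells all that it offers.
- The arm moves only by the tool play_rows, never from a script. Its argument "deltas" is a list of rows, each a list of 7 numbers: the shift along the tool's x, y, z in units of 500 mm (1.0 is 500 mm), then the turn, a rotation vector about the tool's x, y, z in units of 120 degrees (1.0 is 120 degrees), then the closure, from 0 (fully open) to 1 (shut). A call has 1 to 10 rows; each row is the pose to reach, as a shift and turn from the pose commanded when the call began, along the tool's axes at that moment; what a row does not reach only later rows make up. A row lasts 1/10 s, in which the tool goes at most 50 mm and 8.59 degrees, less where a joint would pass 70% of its speed; a pose out of reach is approached as far as the arm can. A call with a number of a shift or a turn outside -1 to 1 is refused whole. A call with a gripper value outside its range is refused whole. The fingers move at their own pace and stop on an object; "newtons" is the grip in N (left out, the last holds). Time passes only in rows, so rows that repeat a pose let the fingers close. It gives the time, the measured TCP pose, the force, the opening and the grip force at its end, in the units of the state.
- observe(): the state, without advancing time (a new reading comes with each control period).
- grab_frame(name): name is "scene" or "top" or "wrist"; returns the picture (420x560x3 uint8, red, green, blue); there is no depth.
- get_calibration(name): a dict with "fovy" (degrees; the focal length in pixels is half the picture's height over the tangent of half this angle, whatever the lens; pixels are square), "cx", "cy" (the principal point, pixels), "k1" (the pictures are not rectified: a ray, as slopes to the right and down, at radius r is drawn at 1 + k1 r^2 times it, then the intrinsics apply), "xyz" and "rotation" of the camera in the world. Camera axes: x right, y down, z forward; pixel columns grow to the right and rows downward; lengths in m; the calibration is good to about 2 mm. A picture is of the moment at which its call begins: read the wrist's pose just before it. get_calibration takes no time and is no camera call; for the wrist camera it gives the pose at the moment of the call.
- job_done(): hands the job in; it is judged then, once.
The state is a dict: "clock": time; "qpos": joint angles; "qd": joint speeds; "joint_efforts": joint torques, N m; "position": TCP position; "tool_rot": TCP orientation; "force": force on the tool from outside, world axes, zero at the start; "moment": the same for the moment, N m; "grip_width": finger opening in m; "finger_force": force on a finger pad.
Only numpy, scipy, OpenCV 4.12 (cv2) and the standard library are available. Lean on these libraries where they do the work, as an engineer would, in place of code of your own. Each camera call takes 0.05 s, during which the arm holds its last target. There are 200 camera calls.

## Working session

There is one attempt and no reset: what is moved stays moved. The work goes in short steps, Python scripts to look and compute and a tool call to move; the robot and the scene stay as the last step left them, time stands still between calls to the robot, and variables do not carry over. Pictures are saved under pics/ and viewed, at most 10 in all, crops included, and the job is handed in when it is done.

Besides the shell and the picture viewer there is one more tool, called as a command line: name --pt "numbers of a row" for each row, then --argument value for the rest. play_rows: Moves the arm, as the interface text tells. Its arguments: {"type":"object","properties":{"deltas":{"type":"array"},"newtons":{"type":"number"}},"required":["deltas"]}

```bash
mkdir -p pics; cat > h.py <<'E'
from workcell import *
import numpy as np, cv2
from scipy.spatial.transform import Rotation as R
def K(c):
    f=210/np.tan(np.radians(c["fovy"])/2); return np.array([[f,0,c["cx"]],[0,f,c["cy"]],[0,0,1.]])
def rot(c):
    r=np.array(c["rotation"]); return r if r.shape==(3,3) else R.from_euler('xyz',r).as_matrix()
def ray(c,uv):
    p=cv2.undistortPoints(np.array([[uv]],float),K(c),np.array([c["k1"],0,0,0,0.]))[0,0]
    return np.array(c["xyz"]),rot(c)@np.array([p[0],p[1],1])
def onz(c,uv,z):
    o,d=ray(c,uv); return o+d*(z-o[2])/d[2]
def save(n,im): cv2.imwrite(f"pics/{n}.png",im[:,:,::-1])
E
python3 - <<'E'
from h import *
s=observe(); print(s)
for n in("scene","top"):
    c=get_calibration(n); print(n,c); save(n+"0",grab_frame(n))
E
```

```text
{'clock': 0.0, 'qpos': array([ 1.21977614,  0.52202491, -0.03635395,  1.60001306,  0.02121594,
        1.02110052, -0.11280625]), 'qd': array([-0.00163839,  0.0012393 ,  0.00049737,  0.00061365,  0.00075093,
       -0.00035683,  0.0007477 ]), 'joint_efforts': array([-9.09132923e-04, -9.27109051e+01,  1.97985917e+00, -3.69927156e+01,
        1.79225137e-02,  8.22554401e-03, -1.16330054e-05]), 'position': array([ 0.17310127, -0.60021427,  0.24941683]), 'tool_rot': array([-3.14043543e+00,  8.36440444e-05,  2.80835462e-01]), 'force': array([-1.02608523, -0.75785364,  0.17741095]), 'moment': array([ 0.02038525, -0.03955057, -0.05783114]), 'finger_force': 0.0, 'grip_width': 0.08548011179584519}
scene {'fovy': 57.65008589911919, 'cx': 280.3211184750578, 'cy': 214.33422231020478, 'k1': -0.07925966357167652, 'xyz': array([0.88352357, 0.56160508, 0.71040249]), 'rotation': array([-2.39377247e+00, -2.23346649e-03,  2.61736314e+00])}
top {'fovy': 53.65346136696092, 'cx': 272.89416111811914, 'cy': 213.84806135615784, 'k1': -0.09631971837976996, 'xyz': array([0.52810905, 0.06330991, 1.07697672]), 'rotation': array([-3.06460680e+00,  2.97637588e-03, -1.56371589e+00])}
```

View pics/scene0.png

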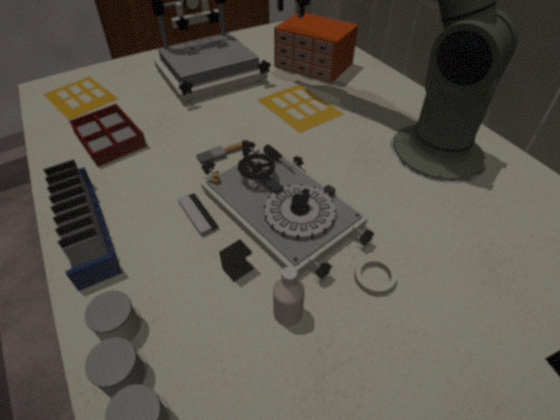

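View pics/top0.png

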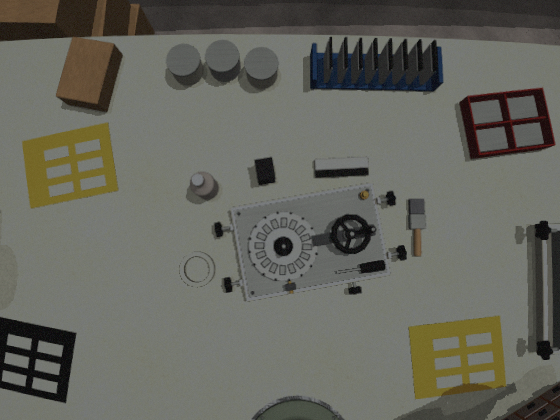

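The scene view shows the jig in the middle, the plate at about (300,210) and the wheel at about (258,165). The top view shows the plate at about (284,246), the wheel at about (352,234) and the plunger at (290,288). The screwdriver is at (365,268) and the brass plug at (364,195). I'll enlarge the top view and measure.

```bash
python3 - <<'E'
from h import *
im=cv2.imread("pics/top0.png")
cv2.imwrite("pics/topc.png",cv2.resize(im[170:310,220:410],None,fx=4,fy=4,interpolation=cv2.INTER_CUBIC)*1)
c=get_calibration("top")
p=onz(c,(284,246),.094);w=onz(c,(352,234),.085);print(p,w,np.linalg.norm((p-w)[:2]))
# metal strap/frame: deck contour
g=cv2.cvtColor(im,cv2.COLOR_BGR2GRAY)
# disc circle
h=cv2.HoughCircles(cv2.GaussianBlur(g,(5,5),0),cv2.HOUGH_GRADIENT,1.5,40,param1=80,param2=25,minRadius=30,maxRadius=42)
print(h)
E
```

```text
[0.5279417  0.04000749 0.094     ] [ 0.55750493 -0.12296504  0.085     ] 0.16563221256588068
[[[281.25 245.25  32.85]
  [341.25 215.25  39.45]
  [399.75  51.75  39.45]
  [ 87.75  71.25  37.8 ]
  [270.75  62.25  37.8 ]
  [335.25  65.25  32.7 ]]]
```

View pics/topc.png

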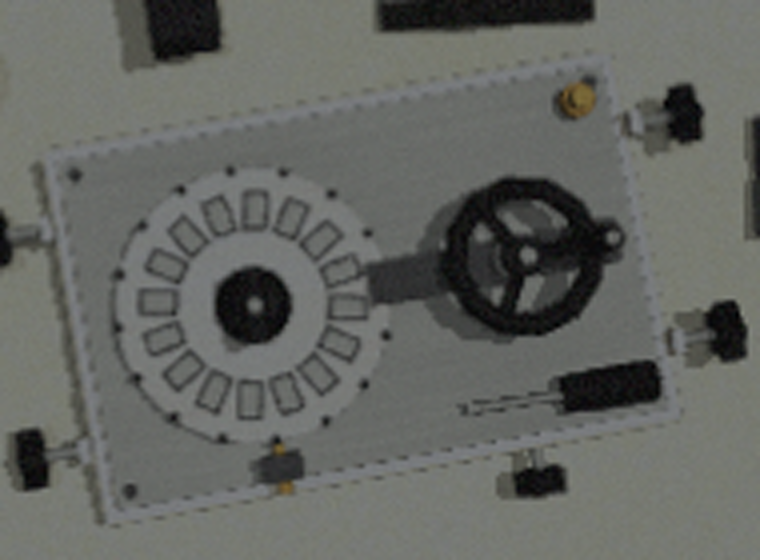

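The crop shows the handle top at full-picture (373,229), the hub at (352,234), the plug near the handle and the screwdriver below it. I'll use those pixels to work out the move to a point above the handle.

```bash
python3 - <<'E'
from h import *
c=get_calibration("top")
P=onz(c,(283.7,246),.106);W=onz(c,(352,234),.091);H=onz(c,(373,229.25),.14)
y=(P-W)[:2]; yaw=np.arctan2(y[1],y[0])-np.pi/2
h=(H-W)[:2]; a=np.arctan2(h[1],h[0])-(yaw-np.pi/2)
print(P,W,H,"yaw",yaw,"r",np.linalg.norm(h),"clamp",a)
s=observe();r=R.from_euler('xyz',s["tool_rot"]);t=np.array([H[0],H[1],.25])
print(r.inv().apply(t-s["position"])/.5)
E
```

```text
[0.52793906 0.04099178 0.106     ] [ 0.55732713 -0.12183835  0.091     ] [ 0.56688305 -0.16069028  0.14      ] yaw 0.17856069777057382 r 0.04000985223728013 clamp 0.06260965395337204
[ 1.00040394e+00 -6.26452204e-01 -4.87754352e-04]
```

play_rows --pt "0.08 -0.05 0 0 0 -0.06 0" --pt "0.16 -0.1 0 0 0 -0.12 0" --pt "0.24 -0.15 0 0 0 -0.18 0" --pt "0.32 -0.2 0 0 0 -0.25 0" --pt "0.4 -0.25 0 0 0 -0.31 0" --pt "0.48 -0.3 0 0 0 -0.37 0" --pt "0.56 -0.35 0 0 0 -0.43 0" --pt "0.64 -0.4 0 0 0 -0.5 0" --pt "0.72 -0.45 0 0 0 -0.56 0" --pt "0.8 -0.5 0 0 0 -0.616 0" --newtons 40

```text
clock: 1.1
position: [0.4891, -0.2479, 0.25]
tool_rot: [-3.141, 0.0, 1.576]
force: [0.3, -0.5, -0.4]
grip_width: 0.0854
finger_force: 0.0
```

```bash
python3 - <<'E'
from h import *
s=observe();r=R.from_euler('xyz',s["tool_rot"]);t=np.array([.567,-.161,.23])
print(s["clock"],s["position"],s["tool_rot"],s["qpos"],r.inv().apply(t-s["position"])/.5, (r.inv()*R.from_euler('xyz',[np.pi,0,np.pi/2])).as_rotvec()/2.0944)
E
```

```text
1.1 [ 0.48912716 -0.24791768  0.2499664 ] [-3.14146090e+00  9.58373770e-06  1.57587505e+00] [ 0.69825731  0.42964745 -0.45314692  1.78689921  0.22210577  0.97565177
  0.16062114] [0.17304251 0.15663179 0.0399105 ] [-6.28976949e-05  4.73562700e-06  2.42490594e-03]
```

play_rows --pt "0.05 0.05 0 0 0 0 0" --pt "0.1 0.1 0 0 0 0 0" --pt "0.15 0.14 0 0 0 0 0" --pt "0.173 0.157 0 0 0 0.002 0" --pt "0.173 0.157 0 0 0 0.002 0" --pt "0.173 0.157 0 0 0 0.002 0"

```text
clock: 1.7
position: [0.5661, -0.1637, 0.2497]
tool_rot: [-3.141, 0.0, 1.566]
force: [-0.1, -1.1, -0.1]
grip_width: 0.0853
finger_force: 0.0
```

```bash
python3 - <<'E'
from h import *
s=observe();c=get_calibration("wrist");print(s["position"],s["tool_rot"],c["xyz"],rot(c).round(3).tolist())
im=grab_frame("wrist");save("w1",im);save("t1",grab_frame("top"))
# predicted pixels of handle top and hub
for p in((.567,-.161,.14),(.5573,-.1218,.091)):
    q=cv2.projectPoints(np.array([p]),cv2.Rodrigues(rot(c).T)[0],-rot(c).T@c["xyz"],K(c),np.array([c["k1"],0,0,0,0.]))[0]; print(q)
E
```

```text
[ 0.5661426  -0.16373133  0.24970074] [-3.14071614e+00  3.87059109e-04  1.56633129e+00] [ 0.56600638 -0.08043801  0.37503242] [[1.0, -0.003, -0.002], [-0.004, -0.946, -0.323], [-0.001, 0.323, -0.946]]
[[[284.9232928  210.82322478]]]
[[[273.20822019 148.77149345]]]
```

View pics/w1.png

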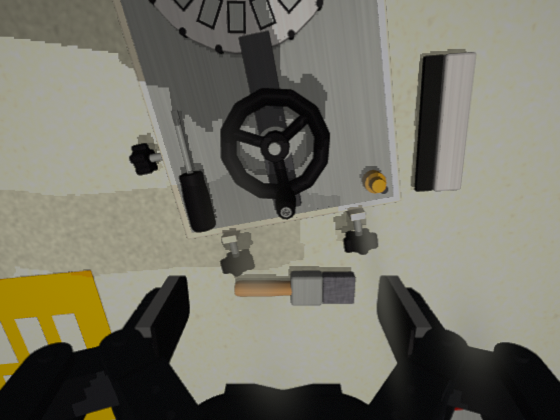

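The wrist view shows the handle top at (286,211) and the hub at (274,149), both within 1–2 px of the prediction. The fingers are clear, so I'll descend.

play_rows --pt "0 0 0.06 0 0 0 0" --pt "0 0 0.12 0 0 0 0.2" --pt "0 0 0.18 0 0 0 0.3" --pt "0 0 0.23 0 0 0 0.3" --pt "0 0 0.26 0 0 0 0.3" --pt "0 0 0.26 0 0 0 0.3" --pt "0 0 0.26 0 0 0 0.3"

```text
clock: 2.5
position: [0.567, -0.1634, 0.1208]
tool_rot: [3.141, 0.0, 1.566]
force: [0.1, -0.0, 1.0]
grip_width: 0.06
finger_force: 0.0
```

```bash
python3 - <<'E'
from h import *
s=observe();print(s)
E
```

```text
{'clock': 2.5, 'qpos': array([ 0.4599547 ,  0.65581377, -0.40318063,  1.78389857,  0.35016887,
        0.77232194, -0.12640821]), 'qd': array([-0.00079703, -0.01695339, -0.00444311, -0.00721226, -0.00086685,
        0.00176003, -0.00189258]), 'joint_efforts': array([ 5.57993667e-02, -9.20243526e+01, -6.54111966e+00, -2.73364717e+01,
        9.13936878e-02, -1.12185264e-01, -5.22716087e-02]), 'position': array([ 0.56700485, -0.16340712,  0.12083188]), 'tool_rot': array([3.14091102e+00, 2.24343110e-04, 1.56612912e+00]), 'force': array([ 0.14018004, -0.00336425,  0.95321093]), 'moment': array([ 0.01330413, -0.04583789,  0.00577805]), 'finger_force': 0.0, 'grip_width': 0.06003142739494564}
```

play_rows --pt "0.002 0 0 0 0 0 0.6" --pt "0.002 0 0 0 0 0 0.9" --pt "0.002 0 0 0 0 0 0.9" --pt "0.002 0 0 0 0 0 0.9" --pt "0.002 0 0 0 0 0 0.9" --pt "0.002 0 0 0 0 0 0.9" --newtons 40

```text
clock: 3.1
position: [0.5672, -0.1622, 0.1208]
tool_rot: [3.14, 0.0, 1.567]
force: [0.0, -0.8, 8.1]
grip_width: 0.0158
finger_force: 38.9
```

```bash
python3 - <<'E'
import numpy as np
# circle: handle start angle world, radius 42; offsets in tool axes (x=world y, y=world x), units 500mm
a0=np.arctan2(-.971,.2389)
for k in range(1,41):
    a=a0+np.radians(9.5*k); b=a0+np.radians(9.5*((k-1)//10*10))
    print(k,((np.sin(a)-np.sin(b))*.084).round(3),((np.cos(a)-np.cos(b))*.084).round(3))
E
```

```text
1 0.004 0.013
2 0.011 0.025
3 0.019 0.036
4 0.03 0.046
5 0.041 0.054
6 0.054 0.059
7 0.067 0.063
8 0.081 0.064
9 0.095 0.063
10 0.109 0.059
11 0.013 -0.006
12 0.024 -0.013
13 0.035 -0.023
14 0.043 -0.034
15 0.05 -0.046
16 0.054 -0.059
17 0.057 -0.073
18 0.057 -0.087
19 0.054 -0.1
20 0.05 -0.113
21 -0.007 -0.012
22 -0.015 -0.023
23 -0.026 -0.033
24 -0.037 -0.04
25 -0.05 -0.046
26 -0.063 -0.049
27 -0.077 -0.05
28 -0.091 -0.049
29 -0.105 -0.045
30 -0.117 -0.04
31 -0.012 0.008
32 -0.022 0.017
33 -0.03 0.028
34 -0.037 0.041
35 -0.041 0.054
36 -0.043 0.067
37 -0.043 0.081
38 -0.041 0.095
39 -0.036 0.108
40 -0.029 0.12
```

play_rows --pt "0.004 0.013 0 0 0 0 0.9" --pt "0.011 0.025 0 0 0 0 0.9" --pt "0.019 0.036 0 0 0 0 0.9" --pt "0.03 0.046 0 0 0 0 0.9" --pt "0.041 0.054 0 0 0 0 0.9" --pt "0.054 0.059 -0.001 0 0 0 0.9" --pt "0.067 0.063 -0.001 0 0 0 0.9" --pt "0.081 0.064 -0.001 0 0 0 0.9" --pt "0.095 0.063 -0.001 0 0 0 0.9" --pt "0.109 0.059 -0.001 0 0 0 0.9"

```text
clock: 4.1
position: [0.5986, -0.1072, 0.1217]
tool_rot: [3.137, -0.0, 1.567]
force: [8.7, 0.7, 2.9]
grip_width: 0.0158
finger_force: 39.6
```

play_rows --pt "0.013 -0.006 0 0 0 0 0.9" --pt "0.024 -0.013 0 0 0 0 0.9" --pt "0.035 -0.023 0 0 0 0 0.9" --pt "0.043 -0.034 0 0 0 0 0.9" --pt "0.05 -0.046 0 0 0 0 0.9" --pt "0.054 -0.059 -0.001 0 0 0 0.9" --pt "0.057 -0.073 -0.001 0 0 0 0.9" --pt "0.057 -0.087 -0.001 0 0 0 0.9" --pt "0.054 -0.1 -0.001 0 0 0 0.9" --pt "0.05 -0.113 -0.001 0 0 0 0.9"

```text
clock: 5.1
position: [0.5407, -0.0826, 0.1219]
tool_rot: [3.139, 0.0, 1.567]
force: [4.3, -3.9, 9.6]
grip_width: 0.016
finger_force: 40.2
```

play_rows --pt "-0.007 -0.012 0 0 0 0 0.9" --pt "-0.015 -0.023 0 0 0 0 0.9" --pt "-0.026 -0.033 0 0 0 0 0.9" --pt "-0.037 -0.04 0 0 0 0 0.9" --pt "-0.05 -0.046 0 0 0 0 0.9" --pt "-0.063 -0.049 -0.001 0 0 0 0.9" --pt "-0.077 -0.05 -0.001 0 0 0 0.9" --pt "-0.091 -0.049 -0.001 0 0 0 0.9" --pt "-0.105 -0.045 -0.001 0 0 0 0.9" --pt "-0.117 -0.04 -0.001 0 0 0 0.9"

```text
clock: 6.1
position: [0.5215, -0.1404, 0.1224]
tool_rot: [3.138, -0.001, 1.567]
force: [7.6, 7.1, 6.7]
grip_width: 0.0156
finger_force: 40.1
```

play_rows --pt "-0.012 0.008 0 0 0 0 0.9" --pt "-0.022 0.017 0 0 0 0 0.9" --pt "-0.03 0.028 0 0 0 0 0.9" --pt "-0.037 0.041 0 0 0 0 0.9" --pt "-0.041 0.054 0 0 0 0 0.9" --pt "-0.043 0.067 -0.001 0 0 0 0.9" --pt "-0.043 0.081 -0.001 0 0 0 0.9" --pt "-0.041 0.095 -0.001 0 0 0 0.9" --pt "-0.036 0.108 -0.001 0 0 0 0.9" --pt "-0.029 0.12 -0.001 0 0 0 0.9" --pt "-0.029 0.12 -0.001 0 0 0 0.9"

```text
invalid input at $.deltas: expected 1 to 10 rows
```

play_rows --pt "-0.012 0.008 0 0 0 0 0.9" --pt "-0.022 0.017 0 0 0 0 0.9" --pt "-0.03 0.028 0 0 0 0 0.9" --pt "-0.037 0.041 0 0 0 0 0.9" --pt "-0.041 0.054 0 0 0 0 0.9" --pt "-0.043 0.067 -0.001 0 0 0 0.9" --pt "-0.043 0.081 -0.001 0 0 0 0.9" --pt "-0.041 0.095 -0.001 0 0 0 0.9" --pt "-0.036 0.108 -0.001 0 0 0 0.9" --pt "-0.029 0.12 -0.001 0 0 0 0.9"

```text
clock: 7.1
position: [0.5803, -0.1568, 0.1229]
tool_rot: [3.14, 0.002, 1.566]
force: [-0.0, -4.6, 10.9]
grip_width: 0.0157
finger_force: 40.7
```

play_rows --pt "0 0 0 0 0 0 0.9" --pt "0 0 0 0 0 0 0.9" --pt "0 0 0 0 0 0 0.9"

```text
clock: 7.4
position: [0.5807, -0.1565, 0.123]
tool_rot: [3.139, 0.001, 1.566]
force: [4.0, -4.6, 8.5]
grip_width: 0.0155
finger_force: 40.5
```

play_rows --pt "0 0 0 0 0 0 0.4" --pt "0 0 0 0 0 0 0.4" --pt "0 0 0 0 0 0 0.4" --pt "0 0 -0.06 0 0 0 0.4" --pt "0 0 -0.12 0 0 0 0.4" --pt "0 0 -0.18 0 0 0 0.3" --pt "0.03 -0.01 -0.2 0 0 -0.07 0.3" --pt "0.06 -0.02 -0.2 0 0 -0.14 0.3" --pt "0.09 -0.03 -0.2 0 0 -0.21 0.3" --pt "0.12 -0.04 -0.2 0 0 -0.28 0.3"

```text
clock: 8.4
position: [0.5595, -0.0949, 0.2219]
tool_rot: [-3.141, -0.0, 2.159]
force: [0.4, -0.8, -0.1]
grip_width: 0.0596
finger_force: 0.0
```

```bash
python3 - <<'E'
from h import *
s=observe();c=get_calibration("wrist");print(s["clock"],s["position"],s["tool_rot"],s["grip_width"],s["qpos"])
im=grab_frame("wrist");save("w2",im)
for p in((.528,.041,.106),(.5573,-.1218,.093)):
    q=cv2.projectPoints(np.array([p]),cv2.Rodrigues(rot(c).T)[0],-rot(c).T@c["xyz"],K(c),np.array([c["k1"],0,0,0,0.]))[0]; print(q)
r=R.from_euler('xyz',s["tool_rot"])
print(r.inv().apply(np.array([.528,.041,.2])-s["position"])/.5,(r.inv()*R.from_euler('xyz',[np.pi,0,np.pi+.1786])).as_rotvec()/2.0944)
np.savez("w2.npz",xyz=c["xyz"],rot=rot(c))
E
```

```text
8.4 [ 0.55949191 -0.09488642  0.22194877] [-3.14118795e+00 -8.23589259e-05  2.15926318e+00] 0.05955255372810264 [ 0.4981143   0.52156933 -0.60911882  1.7610155   0.35289687  0.97053241
  0.33736483]
[[[360.52674274  20.0547597 ]]]
[[[263.26270445 231.08277304]]]
[0.26101651 0.09848569 0.04387918] [-1.48198230e-04 -1.46967575e-04 -5.54301681e-01]
```

View pics/w2.png

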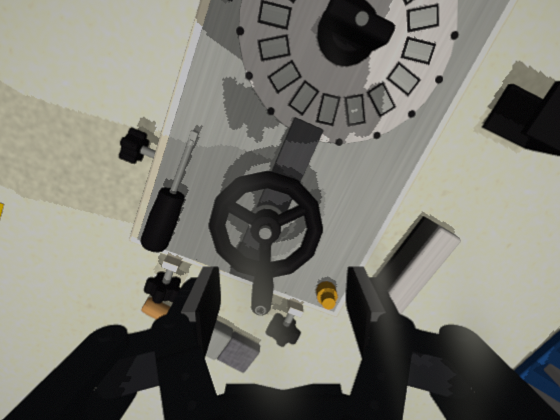

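The wrist view shows the hub at (265,233) and the knob's centre dot at (362,19), both as predicted. The handle is at (261,309), just past a full turn, and nothing has been disturbed.

play_rows --pt "0.03 0.012 0 0 0 -0.07 0.3" --pt "0.065 0.025 0 0 0 -0.14 0.3" --pt "0.1 0.038 0 0 0 -0.21 0.3" --pt "0.135 0.05 0 0 0 -0.28 0.3" --pt "0.17 0.065 0 0 0 -0.35 0.3" --pt "0.205 0.078 0 0 0 -0.42 0.3" --pt "0.24 0.09 0.02 0 0 -0.49 0.3" --pt "0.261 0.0985 0.044 0 0 -0.554 0.3" --pt "0.261 0.0985 0.044 0 0 -0.554 0.3" --pt "0.261 0.0985 0.044 0 0 -0.554 0.3"

```text
clock: 9.45
position: [0.5294, 0.0401, 0.2]
tool_rot: [3.141, -0.001, -2.975]
force: [0.2, -0.1, 0.9]
grip_width: 0.06
finger_force: 0.0
```

```bash
python3 - <<'E'
from h import *
s=observe();print(s["clock"],s["position"],s["tool_rot"],s["grip_width"],s["qpos"])
im=grab_frame("wrist");save("w3",im)
r=R.from_euler('xyz',s["tool_rot"])
print(r.inv().apply(np.array([.528,.041,.096])-s["position"])/.5,(r.inv()*R.from_euler('xyz',[np.pi,0,np.pi+.1786])).as_rotvec()/2.0944)
E
```

```text
9.45 [0.52940089 0.04010309 0.1999983 ] [ 3.14147803e+00 -7.16889252e-04 -2.97458811e+00] 0.05995612920162403 [ 0.45622859  0.57570849 -0.89558894  1.86562429  0.5427158   0.96564363
  1.05458745]
[0.0023155  0.00221077 0.20799856] [ 5.67108333e-05 -3.41967476e-04 -5.53642920e-03]
```

View pics/w3.png

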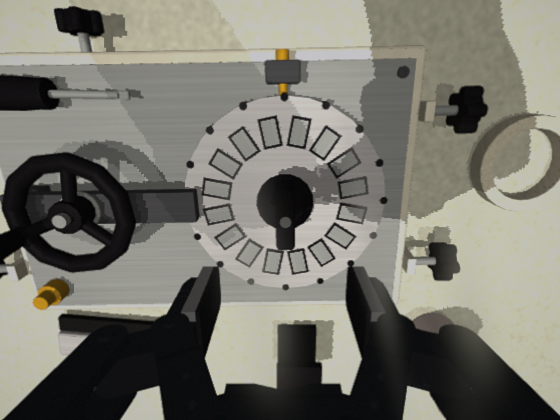

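The knob's bar is centred between the fingers, dot at (286,222), and it points along the tool's x axis, ready to grip. I'll descend.

play_rows --pt "0.002 0.002 0.06 0 0 -0.003 0.3" --pt "0.002 0.002 0.12 0 0 -0.005 0.3" --pt "0.002 0.002 0.17 0 0 -0.005 0.3" --pt "0.002 0.002 0.2 0 0 -0.005 0.3" --pt "0.002 0.002 0.207 0 0 -0.005 0.3" --pt "0.002 0.002 0.207 0 0 -0.005 0.3" --pt "0.002 0.002 0.207 0 0 -0.005 0.3"

```text
clock: 10.2
position: [0.5289, 0.0414, 0.0976]
tool_rot: [-3.141, 0.001, -2.96]
force: [-0.9, 0.4, -0.1]
grip_width: 0.0597
finger_force: 0.0
```

play_rows --pt "0 0 0 0 0 0 0.6" --pt "0 0 0 0 0 0 0.8" --pt "0 0 0 0 0 0 0.95" --pt "0 0 0 0 0 0 0.95" --pt "0 0 0 0 0 0 0.95" --pt "0 0 0 0 0 0 0.95" --newtons 40

```text
clock: 10.8
position: [0.5284, 0.0415, 0.0969]
tool_rot: [-3.141, 0.0, -2.959]
force: [-1.2, -0.5, 7.5]
grip_width: 0.0134
finger_force: 40.4
```

```bash
python3 - <<'E'
from h import *
s=observe();print(s["clock"],s["position"],s["tool_rot"],s["grip_width"],s["moment"],s["force"],s["qpos"])
E
```

```text
10.8 [0.52836345 0.04149633 0.09692022] [-3.14138566e+00  4.37297494e-04 -2.95938814e+00] 0.013410979893076755 [-0.04016379  0.42054626  0.00909822] [-1.19139323 -0.4851921   7.48918878] [ 0.36674552  0.71398796 -0.78121867  1.94034967  0.71031542  0.78593112
  0.93063779]
```

play_rows --pt "0 0 0 0 0 0.02 0.95" --pt "0 0 0 0 0 0.045 0.95" --pt "0 0 0 0 0 0.07 0.95" --pt "0 0 0 0 0 0.095 0.95" --pt "0 0 0 0 0 0.12 0.95" --pt "0 0 0 0 0 0.14 0.95" --pt "0 0 0 0 0 0.16 0.95" --pt "0 0 0 0 0 0.175 0.95" --pt "0 0 0 0 0 0.1875 0.95" --pt "0 0 0 0 0 0.1875 0.95" --newtons 60

```text
clock: 11.8
position: [0.5284, 0.0416, 0.097]
tool_rot: [3.142, 0.001, 2.93]
force: [-1.9, 0.8, 8.3]
grip_width: 0.0133
finger_force: 60.9
```

```bash
python3 - <<'E'
from h import *
s=observe();print(s["clock"],s["position"],s["tool_rot"],s["grip_width"],s["moment"],s["force"],s["qpos"])
save("t2",grab_frame("wrist"))
E
```

```text
11.8 [0.52837256 0.04163702 0.09697336] [3.14150895e+00 5.64223027e-04 2.93028888e+00] 0.01327497626008513 [-0.06226878  0.37520548 -0.00957013] [-1.93120206  0.82286816  8.30685803] [ 0.30566932  0.68364777 -0.68888016  1.94334221  0.63589624  0.74277589
  0.59919304]
```

View pics/t2.png

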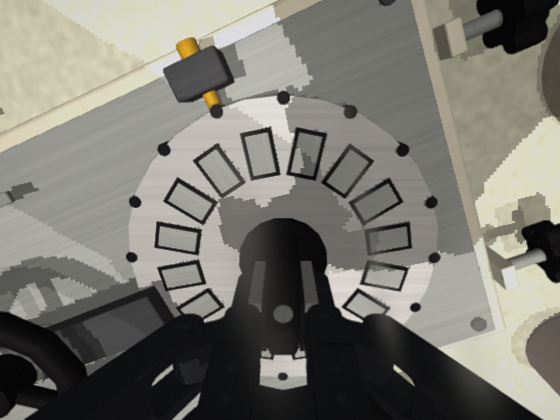

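The picture shows the plate turning with the gripper, and a neighbouring notch now sits at the plunger tip (215,110). That's one click. I'll do clicks two and three.

play_rows --pt "0 0 0 0 0 0.02 0.95" --pt "0 0 0 0 0 0.045 0.95" --pt "0 0 0 0 0 0.07 0.95" --pt "0 0 0 0 0 0.095 0.95" --pt "0 0 0 0 0 0.12 0.95" --pt "0 0 0 0 0 0.14 0.95" --pt "0 0 0 0 0 0.16 0.95" --pt "0 0 0 0 0 0.175 0.95" --pt "0 0 0 0 0 0.1875 0.95" --pt "0 0 0 0 0 0.1875 0.95"

```text
clock: 12.85
position: [0.5284, 0.0417, 0.097]
tool_rot: [3.141, 0.001, 2.538]
force: [-1.7, -0.4, 8.0]
grip_width: 0.0132
finger_force: 60.9
```

play_rows --pt "0 0 0 0 0 0.02 0.95" --pt "0 0 0 0 0 0.045 0.95" --pt "0 0 0 0 0 0.07 0.95" --pt "0 0 0 0 0 0.095 0.95" --pt "0 0 0 0 0 0.12 0.95" --pt "0 0 0 0 0 0.14 0.95" --pt "0 0 0 0 0 0.16 0.95" --pt "0 0 0 0 0 0.175 0.95" --pt "0 0 0 0 0 0.1875 0.95" --pt "0 0 0 0 0 0.1875 0.95"

```text
clock: 13.85
position: [0.5285, 0.0418, 0.097]
tool_rot: [3.141, 0.0, 2.145]
force: [-1.2, 0.6, 7.3]
grip_width: 0.013
finger_force: 60.8
```

play_rows --pt "0 0 0 0 0 0 0.95" --pt "0 0 0 0 0 0 0.95" --pt "0 0 0 0 0 0 0.95" --pt "0 0 0 0 0 0 0.95" --pt "0 0 0 0 0 0 0.95"

```text
clock: 14.35
position: [0.5285, 0.0418, 0.097]
tool_rot: [3.141, 0.0, 2.146]
force: [-2.1, 1.2, 6.4]
grip_width: 0.0131
finger_force: 60.8
```

```bash
python3 - <<'E'
from h import *
s=observe();print(s["clock"],s["position"],s["tool_rot"],s["grip_width"],s["finger_force"],s["moment"],s["force"])
a,b=grab_frame("wrist"),grab_frame("top")
o=np.hstack([cv2.resize(a,(400,300)),cv2.resize(b[150:310,200:413],(400,300))]);save("fin",o)
E
```

```text
14.35 [0.52846614 0.04175153 0.09697927] [3.14081369e+00 1.55578922e-04 2.14597362e+00] 0.013124272599348254 60.79198479652405 [0.11743601 0.27266264 0.04755354] [-2.13131315  1.22477189  6.39786346]
```

View pics/fin.png

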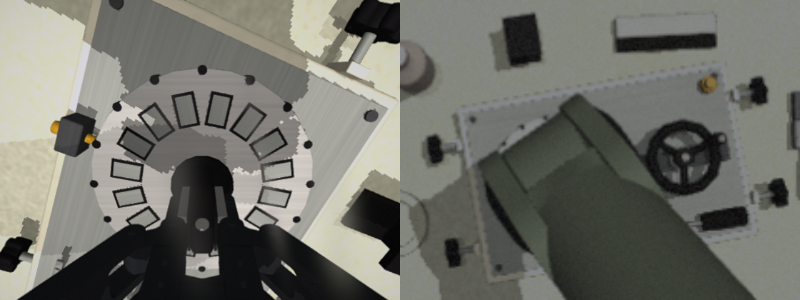

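The left view shows the knob held with a rim notch at the plunger (95,140). The right view shows the wheel handle at (720,140), just past its starting angle, and the bystanders where they were. I'm handing in.

```bash
python3 -c "
from workcell import *
print(job_done())"
```

```text
the job is handed in; nothing more can be done
None
```

I backed the clamp wheel off by about 380° (joint at roughly 6.7 rad), turned the plate three clicks clockwise to its third stop, and handed the job in at about 14.5 s with the gripper still closed on the knob at about 60 N; the hand-in gave no verdict.

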